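Fit the split stop clip to the pull-out hanging rail

ROBOT

A 7-joint arm with a two-finger parallel gripper is mounted at the origin on the work surface. World frame = base frame: x ahead of the robot, y to its left, z up, the work surface at z = 0. Lengths are in m, angles in rad, forces in N, time in s.
With the tool pointing down it reaches from about 0.4 to 0.85 m from the base axis. Payload 10.4 kg.
Tool frame: the origin (TCP) lies on the centre line of the jaws, within the pads' length; the fingertips stand 11 mm ahead of it and the grasp point (between the pads) lies 8 mm behind it; x points along the fingers, y is the direction in which the jaws open and shut, and the axes are right-handed (so a half turn about x gives the same grasp; the last joint's range is limited). The gripper opens to 87 mm and grips with 3 to 60 N. Pads are 19 mm wide; open, the fingers measure 117 mm over their backs; the gripper's body (75 mm by 190 mm) begins 51 mm behind the grasp point.
Start: joints at [-0.023, 0.332, -0.065, 1.46, 0.022, 1.35, -0.088], TCP at [0.625, 0, 0.234] pointing down, gripper open.
Joint ranges: [-2.6, 2.6], [-0.5, 2.12], [-1.47, 1.34], [0.16, 2.42], [-1.27, 4.41], [0.06, 2.06], [-2.6, 2.6]. Speed limits (rad/s): [2.22, 2.22, 2.79, 2.79, 3.14, 3.14, 3.14].

INTERFACE

Orientations are given as a rotation vector (axis times angle).
In Python, from plant import get_obs, cams, finish_job gives the robot as it stands. The module is installed in compiled form; this text tells all that it offers.
- The arm moves only by the shell command python3 -m creep 'ROWS' [FORCE]. ROWS is JSON, a list of rows, each an object with "travel": the shift along the tool's x, y, z in m, a list of three; "delta_rot": the turn, a rotation vector about the tool's x, y, z in rad, a list of three; "grip": the closure, from -1 (fully open) to 1 (shut). In form: [{"travel": [tx, ty, tz], "delta_rot": [wx, wy, wz], "grip": grip}, ...]. A call has 1 to 12 rows; each row shifts and turns the commanded pose from where the row before left it, along the tool's axes as they then stand; what a row does not reach is not made up. A row lasts 1/12 s, in which the tool goes at most 41.7 mm and 7.16 degrees, less where a joint would pass 70% of its speed; a pose out of reach is approached as far as the arm can. A call is refused whole if a number of a shift passes 0.0417 or a number of a turn 0.125, either way. A call with a gripper value outside its range is refused whole. The fingers move at their own pace and stop on an object; FORCE is the grip in N (left out, the last holds). Time passes only in rows, so rows that do not move let the fingers close. It gives the time, the measured TCP pose, the force and the opening at its end, in the units of the state.
- get_obs(): the state, without advancing time (a new reading comes with each control period).
- cams.grab_frame(name): name is "scene" or "side" or "wrist"; returns a dict with "img" (400x640x3 uint8, red, green, blue), "range_z" (400x640 float32, m along the optical axis (not along the pixel's ray), 0 where there is no reading), "mtx" (3x3 intrinsics, pixels), "position" and "rotation" of the camera in the world. Camera axes: x right, y down, z forward; pixel columns grow to the right and rows downward; lengths in m; the calibration is good to about 2 mm. A picture is of the moment at which its call begins.
- finish_job(): hands the job in, once; it reports no verdict.
Trained networks look in the newest picture that a camera, given by its name, has taken for a name from the list of things; names that differ only in an ending like _2 or _b are one class to them, and where a whole thing is asked for, a point or a joint stands for the part that bears it (a point fixed in the world has none). Each returns a list of dicts, best first, with "p" (0 to 1); they miss things now and then, are a little off and sometimes report something else, mostly with a low value. They report only what shows in the picture. A call takes as long as a camera call. They do not tell look-alikes from the thing itself.
- cams.silhouettes(camera, label): "pixels" (400x640 bool, what is visible of it) and "extent" ([left, top, width, height] in pixels, round what is visible of it).
The state is a dict: "t": time; "qpos": joint angles; "joint_velocities": joint speeds; "joint_efforts": joint torques, N m; "tool_pos": TCP position; "tool_rot": TCP orientation; "contact_force": force on the tool from outside, world axes, zero at the start; "ft_torque": the same for the moment, N m; "grip_width": opening from 0.0 (shut) to 1.0 (fully open).
Only numpy, scipy, OpenCV 4.12 (cv2) and the standard library are available. Lean on these libraries where they do the work, as an engineer would, in place of code of your own. Each camera call takes 0.05 s, during which the arm holds its last target.

TASK

Fit the yellow split stop clip to the pull-out hanging rail: pick it up off the shelf and press it, gap first, onto the turned-down neck of the bar until it snaps fully home. Then draw the bar out, knob end leading, until the clip comes up against the front guide, and let go. Go gently, the clip is brittle and the bar slips away if leaned on, and leave the tub, the jug and the whisk alone.

Things in the scene. Friction and masses are not known exactly. Their poses are not given: they have to be found in the camera images.
- rail: Pull-out hanging rail, screwed to the shelf. Base plate 70 x 300 x 8 mm; origin at the centre of its underside, z up, y along the bar. A steel bar, 22 mm in diameter, runs through two guides centred at y = -120 mm (front guide, the side where the bar ends in a black 32 mm knob) and +120 mm (rear), each 20 mm thick along y, 32 mm wide, round-topped, top at z = 91 mm.
- rail_mid (a point): Point on the bar's axis midway between the guides (rail frame x = 0, y = 0, z = 75 mm), axes as the rail's. The bar has one turned-down neck, 15 mm in diameter, 24 mm long, square shoulders. How far the bar stands out is not reported: at the start the neck's centre lies anywhere from y = -65 to +30 mm. The clip goes onto the neck only, never over the 22 mm part.
- rail_stop (a point): Point on the bar's axis at the inner face of the front guide (rail frame x = 0, y = -110, z = 75 mm), axes as the rail's. Drawing out moves the bar to -y: it slides stiffly, taking about 6 N, and stays where left. The clip pressed lightly (2 to 4 N) on the 22 mm part slides along it; pressed much harder it drags the bar along.
- clip: Yellow plastic split stop clip, 30 g, standing gap down (-z), tab up. Origin at the centre of its underside, z up, y along its bore; alike either way round. 20 mm long in y, 24 mm wide, 56 mm tall. Crown block up to z = 28 mm; on it the finger tab, 10 mm thick in y, 24 mm wide in x, z = 28 to 56 mm. It cracks if its contact forces with the rail sum to over 40 N.
- clip_bore (a point): Centre of the clip's bore (clip frame z = 9 mm), axes as the clip's. Two sprung jaws end in round lips, radius 3 mm, centred 8.5 mm to each side and 6 mm below the bore; gap 11 mm. Set on the 22 mm bar the bore is 17 mm above the bar's axis, on the neck 12 mm; from there it snaps on at some 5 to 10 N, till the crown meets the neck, bore on the axis. 2 mm play each way along the neck.
- tub: Blue plastic tub with a lid, full, 130 x 180 x 98 mm, loose; origin at the centre of its underside. To be left alone.
- jug: Glass measuring jug, 100 mm across the rim, 125 mm tall, handle on its +y side reaching 83 mm from its axis, loose; origin at the centre of its underside. To be left alone.
- whisk: Flat whisk with orange silicone loops lying on the shelf, 60 x 255 x 18 mm, long axis y, loose; origin under the middle of its length. To be left alone.
Things that resemble listed ones, but are neither listed nor needed, are in the scene too. Of the things that look like the clip, take the one that is farthest to the robot's left at the start.

How it is judged:
On the way:
1. the clip is snapped home on the neck of the bar (z of clip_bore in the frame of rail_stop between -0.002 and 0.002 m and x of clip_bore in the frame of rail_stop between -0.002 and 0.002 m and angle between the y axis of clip and the y axis of rail, either way round below 0.15 rad), for 0.2 s.
At the end, for the whole second after the job is handed in: The clip sits snapped on the neck (bore centre within 2 mm of the bar's axis, bore and bar aligned within 0.15 rad), its flank within 2.5 mm of the front guide's inner face, released and at rest (all of step 1 and y of clip_bore in the frame of rail_stop between 0.008 and 0.0125 m and linear speed of clip below 0.01 m/s); the robot touches nothing.
It fails at once if the clip is forced: more than 40 N in all between clip and rail (contact force between clip and rail above 40 N).
It fails at once if the tub is moved (distance of tub from where it was at the start of the episode above 0.01 m).
It fails at once if the jug is moved (distance of jug from where it was at the start of the episode above 0.01 m).
It fails at once if the whisk is moved (distance of whisk from where it was at the start of the episode above 0.01 m).
It also fails if it takes over 72 s, if anything falls off the work surface, if the arm or the gripper's body presses on something with over 40 N, if the wrist force passes 120 N, or if a joint passes its speed limit or range.

## Working session

There is one attempt and no reset: what is moved stays moved. The work goes in short steps, Python scripts to look and compute and a shell command to move; the robot and the scene stay as the last step left them, time stands still between calls to the robot, and variables do not carry over. Pictures are saved under pics/ and viewed, and the job is handed in when it is done.

```bash
mkdir -p pics; ls
python3 - <<'E'
from plant import get_obs, cams
import cv2
print(get_obs())
for n in ["scene","side","wrist"]:
    f=cams.grab_frame(n); cv2.imwrite(f"pics/a_{n}.png",f["img"][:,:,::-1]); print(n,f["mtx"].tolist(),f["position"],f["rotation"])
E
```

```text
pics
{'t': 0.0, 'qpos': array([-0.022596  ,  0.33284919, -0.0646852 ,  1.46095196,  0.02160956,
        1.34986355, -0.08848908]), 'joint_velocities': array([ 0.0007302 , -0.0004908 ,  0.00158085, -0.0009013 ,  0.00029364,
        0.00032112,  0.00066368]), 'joint_efforts': array([-1.20520472e-04, -6.23245955e+01,  2.44190963e-02, -3.89891267e+01,
       -6.13984605e-02,  3.97891912e-02,  1.87085252e-04]), 'tool_pos': array([ 6.24635975e-01, -1.90432776e-05,  2.32762967e-01]), 'tool_rot': array([ 1.20848048,  1.210162  , -1.21023614]), 'contact_force': array([ 0.03550664,  0.32121915, -0.35749425]), 'ft_torque': array([ 0.00491179, -0.00747346,  0.0437685 ]), 'grip_width': 0.999878208858926}
scene [[463.0567818209188, 0.0, 320.22638922883584], [0.0, 463.0567818209188, 197.1167764602021], [0.0, 0.0, 1.0]] [1.1975594  0.465271   0.94514605] [-1.35919247 -2.27334335  0.84996465]
side [[403.7269704218276, 0.0, 321.4203710827908], [0.0, 403.7269704218276, 198.16719113052952], [0.0, 0.0, 1.0]] [ 0.00940971 -0.39100814  0.66810327] [-2.10661632  0.88888973 -0.43218044]
wrist [[282.6830684519567, 0.0, 320.658305791708], [0.0, 282.6830684519567, 200.18355866661943], [0.0, 0.0, 1.0]] [0.62563149 0.07282498 0.38511125] [ 2.87482450e+00  7.40406061e-04 -2.83141485e-03]
```

View pics/a_scene.png

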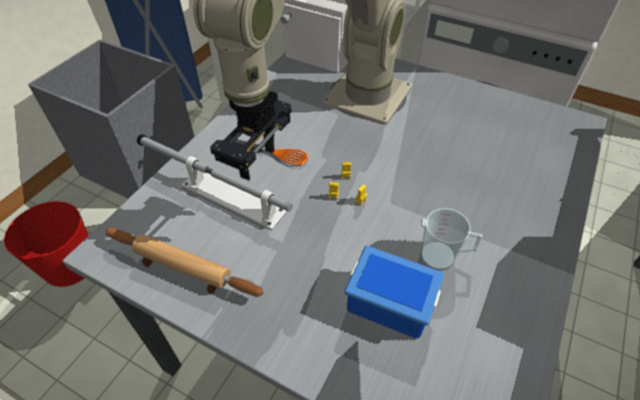

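View pics/a_side.png

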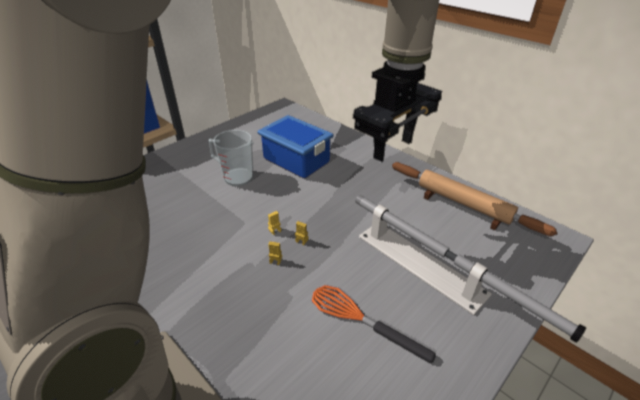

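View pics/a_wrist.png

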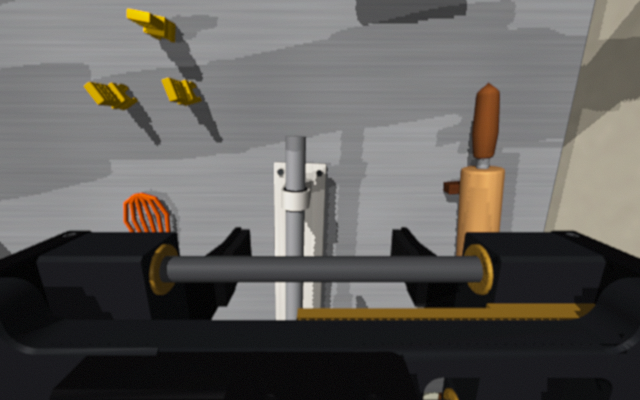

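Wrist view: three yellow clips at (150,22), (108,95) and (180,90). The rail is in the centre, with its knob end hidden here but visible at (578,332) in the side view. Next I'll measure positions.

```bash
cat > h.py <<'E'
import numpy as np, cv2
from scipy.spatial.transform import Rotation as R
from plant import get_obs, cams
def cloud(f):
    z=f["range_z"]; v,u=np.mgrid[:400,:640]; K=f["mtx"]
    p=np.stack([(u-K[0,2])/K[0,0]*z,(v-K[1,2])/K[1,1]*z,z],-1)
    w=p@R.from_rotvec(f["rotation"]).as_matrix().T+f["position"]
    w[z==0]=np.nan
    return w
def proj(f,P):
    c=(np.atleast_2d(P)-f["position"])@R.from_rotvec(f["rotation"]).as_matrix()
    K=f["mtx"]; return np.c_[K[0,0]*c[:,0]/c[:,2]+K[0,2],K[1,1]*c[:,1]/c[:,2]+K[1,2]]
def yellow(f):
    h=cv2.cvtColor(f["img"],cv2.COLOR_RGB2HSV)
    return ((h[...,0]>20)&(h[...,0]<32)&(h[...,1]>170)&(h[...,2]>70)).astype(np.uint8)
E
python3 - <<'E'
from h import *
np.set_printoptions(precision=4,suppress=True)
for n in ["scene","side","wrist"]:
    f=cams.grab_frame(n); w=cloud(f); m=yellow(f)
    k,l,st,c=cv2.connectedComponentsWithStats(m)
    for i in range(1,k):
        if st[i,4]<25: continue
        p=w[l==i]; p=p[np.isfinite(p[:,0])]
        if len(p)==0: print(n,c[i],st[i],"norange");continue
        t=p[p[:,2]>0.03]; tt=p[p[:,2]>np.percentile(p[:,2],97)-.006]
        print(n,st[i],np.median(p,0),"ztop",np.percentile(p[:,2],[3,97]),"tab",np.median(t,0) if len(t) else None, "top", tt.mean(0), cv2.minAreaRect(tt[:,:2].astype(np.float32)*1000))
    for lab in ["clip","rail","whisk","tub","jug"]:
        for d in cams.silhouettes(n,lab):
            p=w[d["pixels"]]; p=p[np.isfinite(p[:,0])]
            print(n,lab,round(d["p"],2),d["extent"],np.nanmin(p,0),np.nanmax(p,0))
    np.savez(f"a_{n}.npz",w=w,**f)
E
```

```text
scene [342 163   8  15  99] [0.382  0.1048 0.0342] ztop [0.014  0.0573] tab [0.381  0.1041 0.0465] top [0.38   0.1035 0.0548] ((380.2154846191406, 103.70619201660156), (11.841644287109375, 16.40127182006836), 24.762897491455078)
scene [329 183   9  16 111] [0.4649 0.1091 0.0369] ztop [0.0131 0.0572] tab [0.464  0.1089 0.0465] top [0.4619 0.1082 0.0548] ((461.07122802734375, 107.47769165039062), (12.6743745803833, 20.755067825317383), 14.883576393127441)
scene [356 185  10  19 116] [0.4474 0.1806 0.0312] ztop [0.0095 0.0564] tab [0.4432 0.1801 0.0486] top [0.441  0.1787 0.0548] ((440.322265625, 179.40196228027344), (9.054842948913574, 20.493549346923828), 81.38967895507812)
scene clip 0.64 [330.7, 183.0, 7.1, 12.0] [ 0.4055  0.0718 -0.0035] [0.4737 0.1216 0.0583]
scene clip 0.6 [355.3, 185.9, 11.9, 18.0] [ 0.3834  0.1589 -0.003 ] [0.4532 0.1905 0.0589]
scene clip 0.43 [340.3, 163.1, 10.6, 17.7] [ 0.3687  0.091  -0.0015] [0.3944 0.1182 0.0581]
scene rail 0.57 [138.7, 137.1, 152.9, 91.5] [ 0.1126 -0.9233 -0.5619] [0.6327 0.0597 0.0936]
scene whisk 0.6 [238.7, 139.5, 71.4, 26.9] [ 0.348 
[... 1683 characters left out ...]
3801 0.1053 0.0516] top [0.3781 0.1046 0.0566] ((377.7677917480469, 104.47232055664062), (10.367705345153809, 23.78974151611328), 31.623567581176758)
wrist clip 0.92 [161.5, 75.9, 37.1, 35.4] [ 0.4245  0.0944 -0.    ] [0.4725 0.1287 0.0592]
wrist clip 0.72 [127.4, 9.4, 47.8, 32.5] [ 0.3988  0.1671 -0.0002] [0.4518 0.2042 0.0598]
wrist clip 0.71 [82.8, 82.8, 53.9, 26.4] [0.3234 0.0886 0.0001] [0.3918 0.1229 0.0591]
wrist rail 0.93 [272.3, 137.6, 54.8, 185.7] [ 0.5511 -0.2247 -0.001 ] [0.6314 0.0597 0.3263]
wrist whisk 0.67 [126.6, 192.7, 43.0, 38.2] [ 0.3493 -0.0755 -0.0003] [ 0.4126 -0.0187  0.0155]
wrist jug 0.16 [124.8, 191.8, 45.3, 42.4] [ 0.3423 -0.0776 -0.0005] [ 0.4125 -0.0187  0.0155]
```

Run:
```python
import cv2,numpy as np
a=cv2.imread("pics/a_scene.png")[150:215,310:380]; b=cv2.imread("pics/a_side.png")[200:275,250:325]; c=cv2.imread("pics/a_wrist.png")[0:120,70:220]
r=lambda x:cv2.resize(x,(260,300),interpolation=cv2.INTER_CUBIC)
cv2.imwrite("pics/crop1.png",np.hstack([r(a),r(b),r(c)]))
```

```text
(no output)
```

View pics/crop1.png

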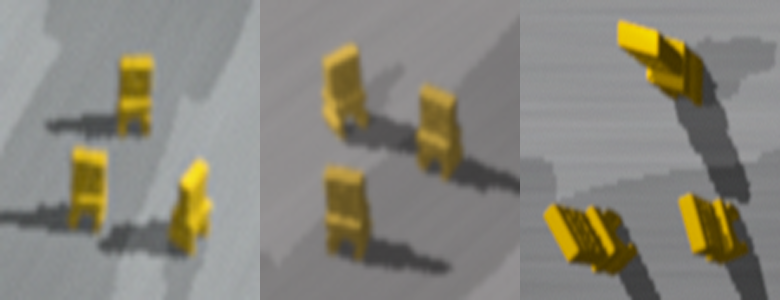

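The clip look-alikes have tab tops at wrist (150,22) → (0.439,0.178), (108,95) → (0.378,0.105) and (180,90) → (0.461,0.108). The first has the largest y, so it is farthest to the robot's left. The enlarged crop shows it standing gap down, and it is the target. Next I'll measure the rail and neck.

Run:
```python
from h import *
np.set_printoptions(precision=4,suppress=True)
for n in ["scene","side","wrist"]:
    d=np.load(f"a_{n}.npz"); w=d["w"]
    if n=="wrist": pass
    m=(np.abs(w[...,0]-.592)<.06)&(w[...,2]>.07)&(w[...,2]<.1)&(w[...,1]>-.35)&(w[...,1]<.1)
    p=w[m]
    print(n,len(p))
    for y in np.arange(-.34,.1,.012):
        s=p[np.abs(p[:,1]-y)<.006]
        if len(s)>3: print(f"{y:.3f} n{len(s)} x {s[:,0].min():.4f} {s[:,0].max():.4f} med {np.median(s[:,0]):.4f} zmax {np.percentile(s[:,2],95):.4f}")
    b=w[(np.abs(w[...,0]-.592)<.06)&(w[...,2]>.004)&(w[...,2]<.014)&(w[...,1]<.1)&(w[...,1]>-.4)]
    print("plate",cv2.minAreaRect(b[:,:2].astype(np.float32)*1000))
a=cv2.imread("pics/a_side.png")[190:350,350:590]
cv2.imwrite("pics/crop2.png",cv2.resize(a,(780,520),interpolation=cv2.INTER_CUBIC))
```

```text
scene 1245
-0.340 n29 x 0.5756 0.5985 med 0.5903 zmax 0.0876
-0.328 n30 x 0.5763 0.5988 med 0.5923 zmax 0.0871
-0.316 n32 x 0.5801 0.5974 med 0.5929 zmax 0.0867
-0.304 n30 x 0.5767 0.5998 med 0.5905 zmax 0.0870
-0.292 n30 x 0.5790 0.5985 med 0.5932 zmax 0.0869
-0.280 n28 x 0.5803 0.5991 med 0.5922 zmax 0.0867
-0.268 n27 x 0.5807 0.6002 med 0.5949 zmax 0.0886
-0.256 n38 x 0.5793 0.6053 med 0.5965 zmax 0.0925
-0.244 n59 x 0.5752 0.6058 med 0.5954 zmax 0.0912
-0.232 n34 x 0.5760 0.6011 med 0.5949 zmax 0.0891
-0.220 n36 x 0.5814 0.6004 med 0.5950 zmax 0.0873
-0.208 n39 x 0.5803 0.6008 med 0.5958 zmax 0.0863
-0.196 n24 x 0.5838 0.5997 med 0.5928 zmax 0.0839
-0.184 n19 x 0.5813 0.6022 med 0.5943 zmax 0.0841
-0.172 n34 x 0.5820 0.6026 med 0.5955 zmax 0.0879
-0.160 n33 x 0.5845 0.6034 med 0.5966 zmax 0.0867
-0.148 n34 x 0.5822 0.6034 med 0.5972 zmax 0.0867
-0.136 n32 x 0.5856 0.6041 med 0.5979 zmax 0.0870
-0.124 n36 x 0.5858 0.6037 med 0.5991 zmax 0.0869
-0.112 n38 x 0.5859 0.6052 med 0.5992 zmax 0.0865
-0.100 n35 x 0.5855 0.6050 med 0.5976 zmax 0.0870
-0.088 n34 x 0.5863 0.6057 med 0.5987 z
[... 2802 characters left out ...]
3 x 0.5834 0.6046 med 0.5949 zmax 0.0875
-0.064 n183 x 0.5837 0.6049 med 0.5950 zmax 0.0873
-0.052 n185 x 0.5842 0.6052 med 0.5953 zmax 0.0874
-0.040 n187 x 0.5845 0.6054 med 0.5956 zmax 0.0877
-0.028 n189 x 0.5848 0.6056 med 0.5959 zmax 0.0875
-0.016 n238 x 0.5812 0.6114 med 0.5976 zmax 0.0925
-0.004 n330 x 0.5806 0.6115 med 0.5979 zmax 0.0921
0.008 n231 x 0.5835 0.6082 med 0.5969 zmax 0.0879
0.020 n218 x 0.5865 0.6074 med 0.5973 zmax 0.0877
0.032 n223 x 0.5870 0.6077 med 0.5983 zmax 0.0876
0.044 n229 x 0.5871 0.6080 med 0.5978 zmax 0.0876
0.056 n207 x 0.5877 0.6088 med 0.5990 zmax 0.0877
plate ((592.5926513671875, -102.08539581298828), (246.21923828125, 69.97744750976562), 88.131591796875)
```

View pics/crop2.png

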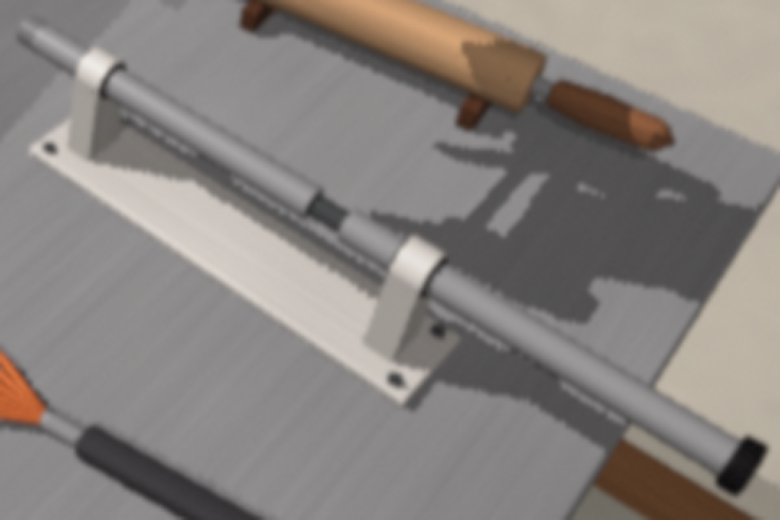

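```bash
cat >> h.py <<'E'
def plan(goal,yaw,show=True):
    """yaw = heading (deg) of tool y axis from world +y or -y (current sense kept); prints shift in current tool axes"""
    o=get_obs(); T=R.from_rotvec(o["tool_rot"]).as_matrix()
    s=np.sign(T[1,1]); 
    y=s*np.array([-np.sin(np.radians(yaw)),np.cos(np.radians(yaw)),0]); x=np.array([0,0,-1.]); z=np.cross(x,y)
    G=np.stack([x,y,z],1)
    d=np.asarray(goal)-o["tool_pos"]
    print("t",round(o["t"],3),"pos",o["tool_pos"].round(4),"F",o["contact_force"].round(2),"w",round(o["grip_width"]*87,1))
    print("T",T.round(3).tolist())
    print("shift in tool axes now",(T.T@d).round(4),"in goal axes",(G.T@d).round(4),"rotvec tool",R.from_matrix(T.T@G).as_rotvec().round(4))
E
python3 - <<'E'
from h import *
plan([.4395,.1785,.15],-10)
E
```

```text
t 1.05 pos [0.625  0.     0.2336] F [-0.28 -0.78  0.18] w 87.3
T [[0.0, 1.0, 0.0], [0.0, 0.0, -1.0], [-1.0, 0.0, -0.0]]
shift in tool axes now [ 0.0836 -0.1855 -0.1785] in goal axes [ 0.0836  0.1435 -0.2137] rotvec tool [-1.3963e+00  0.0000e+00 -1.0000e-04]
```

```bash
python3 -m creep '[{"travel":[0,0,0],"delta_rot":[-0.1163,0,0],"grip":0.0},{"travel":[0,0,0],"delta_rot":[-0.1163,0,0],"grip":0.0},{"travel":[0,0,0],"delta_rot":[-0.1163,0,0],"grip":0.0},{"travel":[0,0,0],"delta_rot":[-0.1163,0,0],"grip":0.0},{"travel":[0,0,0],"delta_rot":[-0.1163,0,0],"grip":0.0},{"travel":[0,0,0],"delta_rot":[-0.1163,0,0],"grip":0.0},{"travel":[0,0,0],"delta_rot":[-0.1163,0,0],"grip":0.0},{"travel":[0,0,0],"delta_rot":[-0.1163,0,0],"grip":0.0},{"travel":[0,0,0],"delta_rot":[-0.1163,0,0],"grip":0.0},{"travel":[0,0,0],"delta_rot":[-0.1163,0,0],"grip":0.0},{"travel":[0,0,0],"delta_rot":[-0.1163,0,0],"grip":0.0},{"travel":[0,0,0],"delta_rot":[-0.1163,0,0],"grip":0.0}]'
python3 - <<'E'
from h import *
plan([.4395,.1785,.15],-10)
E
```

```text
t: 2.05
tool_pos: [0.625, -0.0, 0.2336]
tool_rot: [0.133, 1.567, -0.133]
contact_force: [0.5, 0.4, 0.2]
grip_width: 0.499
t 2.05 pos [ 0.625  -0.      0.2336] F [0.55 0.44 0.21] w 43.4
T [[0.0, 0.169, 0.986], [-0.0, 0.986, -0.169], [-1.0, -0.0, 0.0]]
shift in tool axes now [ 0.0836  0.1447 -0.213 ] in goal axes [ 0.0836  0.1436 -0.2137] rotvec tool [0.0051 0.0001 0.    ]
```

```bash
python3 -m creep '[{"travel":[0.01,0.018,-0.0266],"delta_rot":[0,0,0],"grip":0.0},{"travel":[0.01,0.018,-0.0266],"delta_rot":[0,0,0],"grip":0.0},{"travel":[0.01,0.018,-0.0266],"delta_rot":[0,0,0],"grip":0.0},{"travel":[0.01,0.018,-0.0266],"delta_rot":[0,0,0],"grip":0.0},{"travel":[0.01,0.018,-0.0266],"delta_rot":[0,0,0],"grip":0.0},{"travel":[0.01,0.018,-0.0266],"delta_rot":[0,0,0],"grip":0.0},{"travel":[0.01,0.018,-0.0266],"delta_rot":[0,0,0],"grip":0.0},{"travel":[0.01,0.018,-0.0266],"delta_rot":[0,0,0],"grip":0.0},{"travel":[0,0,0],"delta_rot":[0,0,0],"grip":0.0},{"travel":[0,0,0],"delta_rot":[0,0,0],"grip":0.0}]'
python3 - <<'E'
from h import *
plan([.4395,.1785,.15],-10)
f=cams.grab_frame("wrist"); w=cloud(f); cv2.imwrite("pics/b_wrist.png",f["img"][:,:,::-1])
m=yellow(f)
k,l,st,c=cv2.connectedComponentsWithStats(m)
for i in range(1,k):
    if st[i,4]<25: continue
    p=w[l==i]; p=p[np.isfinite(p[:,0])]
    zt=np.percentile(p[:,2],97); tt=p[p[:,2]>zt-.004]
    print(st[i],zt,tt.mean(0).round(4),cv2.minAreaRect(tt[:,:2].astype(np.float32)*1000))
E
```

```text
t: 2.88
tool_pos: [0.4395, 0.18, 0.1535]
tool_rot: [0.135, 1.567, -0.135]
contact_force: [0.9, -0.0, 1.0]
grip_width: 0.501
t 2.883 pos [0.4395 0.18   0.1535] F [ 0.86 -0.04  0.99] w 43.5
T [[-0.0, 0.171, 0.985], [-0.0, 0.985, -0.171], [-1.0, -0.0, 0.0]]
shift in tool axes now [ 0.0035 -0.0014  0.0002] in goal axes [ 0.0035 -0.0014  0.0002] rotvec tool [0.0026 0.     0.0004]
[211 131  41  32 760] 0.058002819933965416 [0.3768 0.105  0.0568] ((376.7986145019531, 104.59857177734375), (9.773569107055664, 24.232276916503906), 32.02497863769531)
[309 180  20  35 603] 0.05794108859867522 [0.4373 0.1789 0.0568] ((437.6977844238281, 178.610595703125), (9.257247924804688, 22.928735733032227), 80.26979064941406)
[241 208  32  37 708] 0.05788964580137268 [0.4555 0.1135 0.0654] ((436.28173828125, 133.67758178710938), (15.173482894897461, 89.36283874511719), 44.3393669128418)
[227 266   3  14  29] 0.2354495448078428 [0.4047 0.1602 0.2342] ((404.7755126953125, 160.23619079589844), (0.7590217590332031, 3.969665288925171), 81.01473236083984)
```

View pics/b_wrist.png

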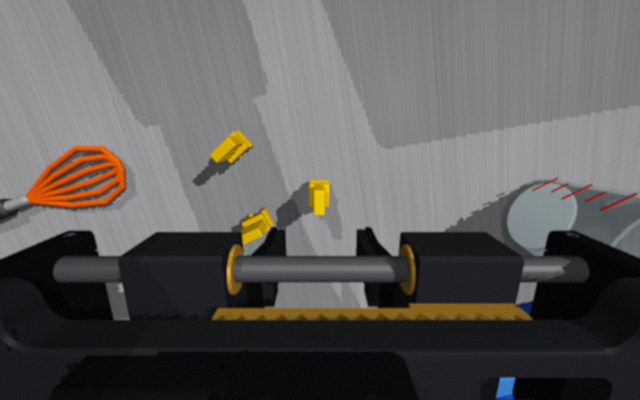

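Wrist view: the target clip's tab at (319,205) lies centred between the fingers. The neighbouring clips at (232,148) and (256,223) are clear of the left finger. Descending.

```bash
python3 -m creep '[{"travel":[0.016,-0.0017,-0.0012],"delta_rot":[0,0,0],"grip":0.0},{"travel":[0.016,0,0],"delta_rot":[0,0,0],"grip":0.0},{"travel":[0.016,0,0],"delta_rot":[0,0,0],"grip":0.0},{"travel":[0.016,0,0],"delta_rot":[0,0,0],"grip":0.0},{"travel":[0.016,0,0],"delta_rot":[0,0,0],"grip":0.0},{"travel":[0.012,0,0],"delta_rot":[0,0,0],"grip":0.0},{"travel":[0.012,0,0],"delta_rot":[0,0,0],"grip":0.0},{"travel":[0.007,0,0],"delta_rot":[0,0,0],"grip":0.0},{"travel":[0,0,0],"delta_rot":[0,0,0],"grip":0.0},{"travel":[0,0,0],"delta_rot":[0,0,0],"grip":0.0}]'
```

```text
t: 3.77
tool_pos: [0.4397, 0.177, 0.0428]
tool_rot: [0.138, 1.566, -0.138]
contact_force: [-0.1, 0.8, 0.2]
grip_width: 0.501
```

```bash
python3 -m creep '[{"travel":[0,0.001,-0.001],"delta_rot":[0,0,0],"grip":0.5},{"travel":[0,0,0],"delta_rot":[0,0,0],"grip":0.7},{"travel":[0,0,0],"delta_rot":[0,0,0],"grip":0.8},{"travel":[0,0,0],"delta_rot":[0,0,0],"grip":1},{"travel":[0,0,0],"delta_rot":[0,0,0],"grip":1},{"travel":[0,0,0],"delta_rot":[0,0,0],"grip":1},{"travel":[0,0,0],"delta_rot":[0,0,0],"grip":1},{"travel":[0,0,0],"delta_rot":[0,0,0],"grip":1}]' 30
python3 - <<'E'
from h import *
plan([.594,-.19,.16],-1.87)
E
```

```text
t: 4.43
tool_pos: [0.4384, 0.1786, 0.0426]
tool_rot: [0.138, 1.566, -0.138]
contact_force: [-0.4, 0.1, 0.6]
grip_width: 0.117
t 4.433 pos [0.4384 0.1786 0.0426] F [-0.38  0.05  0.57] w 10.2
T [[0.0, 0.174, 0.985], [0.0, 0.985, -0.174], [-1.0, 0.0, 0.0]]
shift in tool axes now [-0.1173 -0.3358  0.2175] in goal axes [-0.1174 -0.3633  0.1676] rotvec tool [-0.1426  0.0002 -0.    ]
```

```bash
python3 -m creep '[{"travel":[-0.015,0,0],"delta_rot":[0,0,0],"grip":1},{"travel":[-0.025,0,0],"delta_rot":[0,0,0],"grip":1},{"travel":[-0.03,0,0],"delta_rot":[-0.0713,0,0],"grip":1},{"travel":[-0.03,0,0],"delta_rot":[-0.0713,0,0],"grip":1},{"travel":[-0.02,0,0],"delta_rot":[0,0,0],"grip":1},{"travel":[0,0,0],"delta_rot":[0,0,0],"grip":1},{"travel":[0,0,0],"delta_rot":[0,0,0],"grip":1}]'
python3 - <<'E'
from h import *
plan([.592,-.19,.16],-1.87)
f=cams.grab_frame("wrist"); w=cloud(f); cv2.imwrite("pics/c_wrist.png",f["img"][:,:,::-1])
f=cams.grab_frame("side"); cv2.imwrite("pics/c_side.png",cv2.resize(f["img"][100:300,180:400,::-1],(660,600)))
E
```

```text
t: 5.02
tool_pos: [0.4389, 0.1788, 0.1634]
tool_rot: [0.026, 1.568, -0.025]
contact_force: [-0.4, -0.3, 0.2]
grip_width: 0.113
t 5.017 pos [0.4389 0.1788 0.1634] F [-0.38 -0.31  0.18] w 9.8
T [[0.002, 0.033, 0.999], [0.001, 0.999, -0.033], [-1.0, 0.001, 0.002]]
shift in tool axes now [ 0.0036 -0.3635  0.1652] in goal axes [ 0.0034 -0.3636  0.1651] rotvec tool [-0.0004  0.0022 -0.0006]
```

View pics/c_wrist.png

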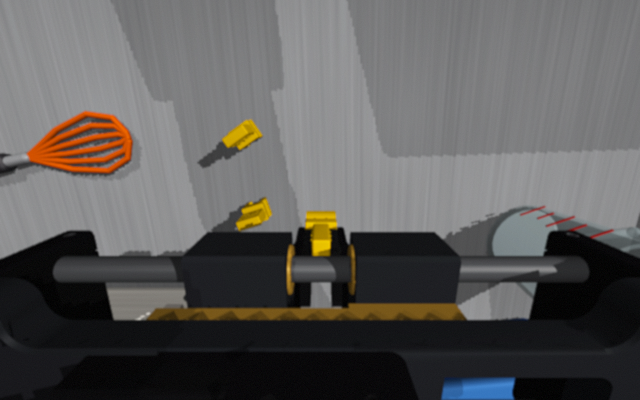

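View pics/c_side.png

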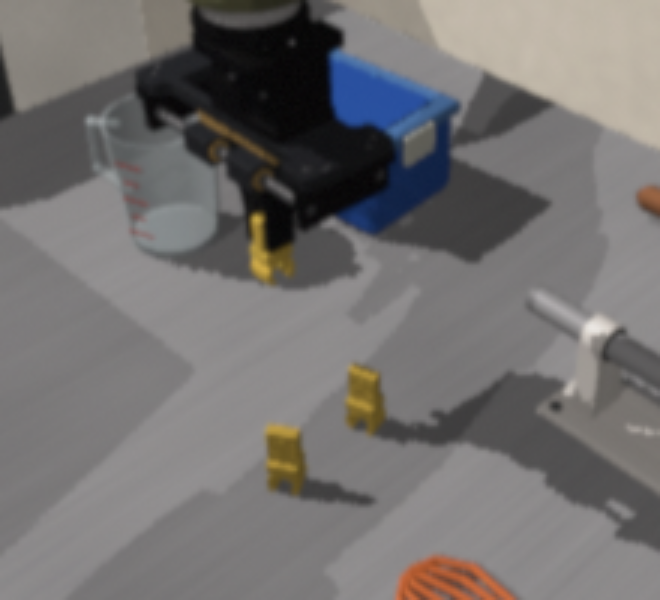

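The clip is held square, gap down, at (320,230) in the wrist view. Next I'll move beside the rail so the wrist camera sees the neck.

```bash
python3 -m creep '[{"travel":[0,-0.0302,0.0175],"delta_rot":[0,0,0],"grip":1},{"travel":[0,-0.0302,0.0175],"delta_rot":[0,0,0],"grip":1},{"travel":[0,-0.0302,0.0175],"delta_rot":[0,0,0],"grip":1},{"travel":[0,-0.0302,0.0175],"delta_rot":[0,0,0],"grip":1},{"travel":[0,-0.0302,0.0175],"delta_rot":[0,0,0],"grip":1},{"travel":[0,-0.0302,0.0175],"delta_rot":[0,0,0],"grip":1},{"travel":[0,-0.0302,0.0175],"delta_rot":[0,0,0],"grip":1},{"travel":[0,-0.0302,0.0175],"delta_rot":[0,0,0],"grip":1},{"travel":[0,-0.0302,0.0175],"delta_rot":[0,0,0],"grip":1},{"travel":[0,-0.0302,0.0175],"delta_rot":[0,0,0],"grip":1},{"travel":[0,-0.0302,0.0175],"delta_rot":[0,0,0],"grip":1},{"travel":[0,-0.0302,0.0175],"delta_rot":[0,0,0],"grip":1}]'
python3 -m creep '[{"travel":[0,0,0],"delta_rot":[0,0,0],"grip":1},{"travel":[0,0,0],"delta_rot":[0,0,0],"grip":1},{"travel":[0,0,0],"delta_rot":[0,0,0],"grip":1}]'
python3 - <<'E'
from h import *
plan([.592,-.19,.14],-1.87)
f=cams.grab_frame("wrist"); w=cloud(f); cv2.imwrite("pics/d_wrist.png",f["img"][:,:,::-1])
np.savez("d_wrist.npz",w=w,**f)
f=cams.grab_frame("side"); w=cloud(f); np.savez("d_side.npz",w=w,**f); cv2.imwrite("pics/d_side.png",f["img"][:,:,::-1])
E
```

```text
t: 6.12
tool_pos: [0.6362, -0.1918, 0.1606]
tool_rot: [0.026, 1.573, -0.025]
contact_force: [0.7, -0.4, -0.2]
grip_width: 0.111
t: 6.37
tool_pos: [0.6358, -0.1896, 0.1608]
tool_rot: [0.026, 1.573, -0.024]
contact_force: [-0.6, 0.4, -0.9]
grip_width: 0.114
t 6.367 pos [ 0.6358 -0.1896  0.1608] F [-0.63  0.42 -0.93] w 9.9
T [[-0.002, 0.032, 0.999], [0.001, 0.999, -0.032], [-1.0, 0.001, -0.003]]
shift in tool axes now [ 0.0209 -0.0018 -0.0437] in goal axes [ 0.0208 -0.0018 -0.0437] rotvec tool [ 0.0003 -0.0025 -0.0012]
```

View pics/d_wrist.png

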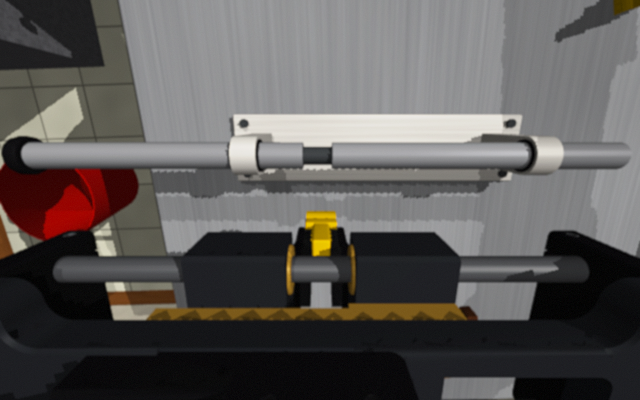

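View pics/d_side.png

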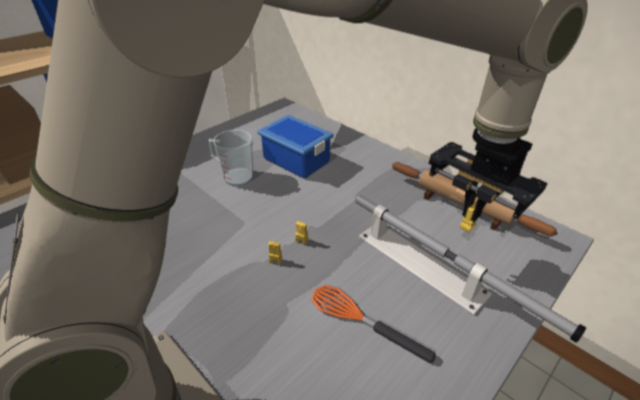

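Run:
```python
from h import *
np.set_printoptions(precision=4,suppress=True,linewidth=150)
d=np.load("d_wrist.npz"); w=d["w"]; o=get_obs(); T=R.from_rotvec(o["tool_rot"]).as_matrix()
# bar cross-sections
P=[]
for y in [-.34,-.32,-.30,-.28,-.22,-.17,-.15,-.13,-.11,-.09,-.07,-.05,-.03,.02,.04]:
    s=w[(np.abs(w[...,1]-y)<.004)&(w[...,2]>.066)&(w[...,2]<.1)&(np.abs(w[...,0]-.593)<.03)]
    # circle fit with known r=11
    from scipy.optimize import least_squares
    r=least_squares(lambda c:np.hypot(s[:,0]-c[0],s[:,2]-c[1])-.011,[.593,.075],loss="soft_l1",f_scale=.001).x
    P.append([y,*r,len(s),s[:,0].min(),s[:,0].max()])
P=np.array(P);print(P)
k=np.polyfit(P[:,0],P[:,1],1); print("x=",k,"deg",np.degrees(np.arctan(k[0])),"x at -.19",np.polyval(k,-.19), "z",np.median(P[:,2]))
# top height profile along bar
m=(w[...,2]>.06)&(w[...,2]<.1)&(np.abs(w[...,0]-(k[0]*w[...,1]+k[1]))<.004)
p=w[m]
for y in np.arange(-.216,-.160,.002):
    s=p[np.abs(p[:,1]-y)<.001]
    if len(s): print(round(y,4),len(s),np.median(s[:,2]).round(4))
# intensity profile
g=cv2.cvtColor(d["img"],cv2.COLOR_RGB2GRAY); print(g[153:158,294:342].mean(0).astype(int))
# guides: points with z>.088
q=w[(w[...,2]>.089)&(w[...,2]<.096)&(np.abs(w[...,0]-.593)<.012)]
for lo,hi in [(-.3,-.2),(-.05,.03)]:
    s=q[(q[:,1]>lo)&(q[:,1]<hi)]; print("guide y",np.percentile(s[:,1],[1,50,99]),len(s))
m=yellow(d); l=w[(m>0)]; l=l[(np.abs(l-o["tool_pos"])<.06).all(1)]
c=(l-o["tool_pos"])@T
print(len(c),c.min(0),c.max(0))
for lo in np.arange(-.02,.05,.005):
    s=c[(c[:,0]>=lo)&(c[:,0]<lo+.005)]
    if len(s): print(round(lo,3),len(s),"y",np.percentile(s[:,1],[2,98]),"z",np.percentile(s[:,2],[2,98]))
```

```text
[[ -0.34     0.5853   0.0759 260.       0.5748   0.5952]
 [ -0.32     0.586    0.0759 259.       0.5754   0.5959]
 [ -0.3      0.5867   0.076  257.       0.576    0.5965]
 [ -0.28     0.5874   0.076  260.       0.5767   0.5972]
 [ -0.22     0.5892   0.0761 258.       0.5787   0.5991]
 [ -0.17     0.591    0.0762 259.       0.5803   0.6007]
 [ -0.15     0.5916   0.0762 258.       0.5809   0.6012]
 [ -0.13     0.5922   0.0763 261.       0.5815   0.6022]
 [ -0.11     0.5929   0.0762 254.       0.5822   0.6026]
 [ -0.09     0.5935   0.0763 255.       0.5829   0.6032]
 [ -0.07     0.5941   0.0764 259.       0.5835   0.6039]
 [ -0.05     0.5948   0.0764 255.       0.5841   0.6045]
 [ -0.03     0.5954   0.0764 259.       0.5848   0.6052]
 [  0.02     0.5971   0.0765 257.       0.5864   0.6068]
 [  0.04     0.5978   0.0765 255.       0.587    0.6076]]
x= [0.0325 0.5964] deg 1.8632120755047488 x at -.19 0.590267277045809 z 0.07624610342993784
-0.216 25 0.0865
-0.214 29 0.0866
-0.212 24 0.0868
-0.21 27 0.0867
-0.208 25 0.0867
-0.206 27 0.0868
-0.204 24 0.0869
-0.202 28 0.0838
-0.2 29 0.0828
-0
[... 530 characters left out ...]
.2483 -0.2375] 571
guide y [-0.0206 -0.0104  0.001 ] 676
1067 [-0.0147 -0.01   -0.013 ] [ 0.0408  0.0096 -0.0033]
-0.015 324 y [-0.0048  0.0043] z [-0.0124 -0.0035]
-0.01 78 y [-0.0055  0.0055] z [-0.0126 -0.0086]
-0.005 69 y [-0.0057  0.0056] z [-0.0127 -0.009 ]
0.0 54 y [-0.0052  0.0053] z [-0.0125 -0.0093]
0.005 55 y [-0.0046  0.0055] z [-0.0126 -0.009 ]
0.01 102 y [-0.0093  0.0094] z [-0.0124 -0.008 ]
0.015 136 y [-0.0094  0.0094] z [-0.0126 -0.0075]
0.02 28 y [-0.0086  0.0081] z [-0.0124 -0.0117]
0.025 110 y [-0.0093  0.0095] z [-0.0123 -0.0106]
0.03 88 y [-0.0094  0.009 ] z [-0.0129 -0.0118]
0.035 16 y [-0.0072  0.0077] z [-0.0124 -0.0116]
0.04 7 y [-0.0082  0.0077] z [-0.0116 -0.0113]
```

Run:
```python
import cv2
a=cv2.imread("pics/d_wrist.png")[120:260,220:430]
cv2.imwrite("pics/crop3.png",cv2.resize(a,(780,520),interpolation=cv2.INTER_CUBIC))
```

```text
(no output)
```

View pics/crop3.png

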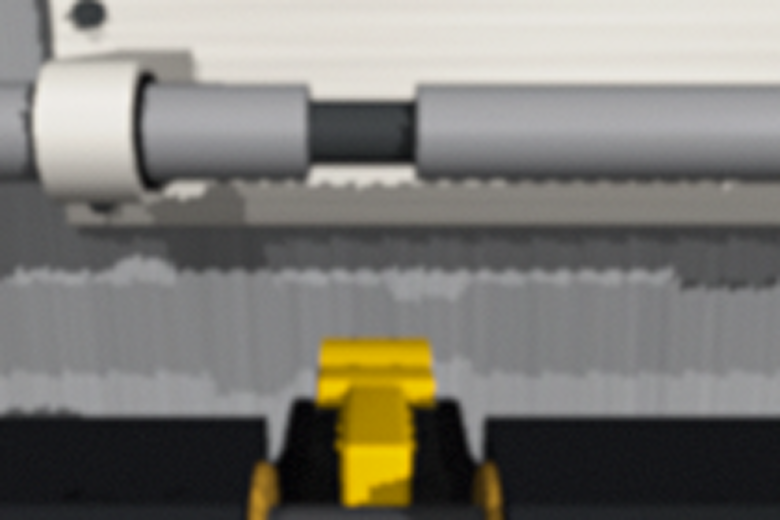

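Wrist crop: the dark neck spans columns 303–332 at row 155, and the clip at (320,225) is held square. That puts the neck centre at world (0.5902,-0.191) and the front guide's inner face at about y=-0.238. Next I'll move above the neck.

```bash
python3 -m creep '[{"travel":[0,-0.0007,-0.0113],"delta_rot":[0,0,0],"grip":1},{"travel":[0,-0.0007,-0.0113],"delta_rot":[0,0,0],"grip":1},{"travel":[0,-0.0007,-0.0113],"delta_rot":[0,0,0],"grip":1},{"travel":[0,-0.0007,-0.0111],"delta_rot":[0,0,0],"grip":1},{"travel":[0.01,0,0],"delta_rot":[0,0,0],"grip":1},{"travel":[0.01,0,0],"delta_rot":[0,0,0],"grip":1},{"travel":[0.008,0,0],"delta_rot":[0,0,0],"grip":1},{"travel":[0,0,0],"delta_rot":[0,0,0],"grip":1},{"travel":[0,0,0],"delta_rot":[0,0,0],"grip":1},{"travel":[0,0,0],"delta_rot":[0,0,0],"grip":1}]'
python3 - <<'E'
from h import *
plan([.5907,-.191,.13],-1.87)
f=cams.grab_frame("wrist"); w=cloud(f); cv2.imwrite("pics/e_wrist.png",cv2.resize(f["img"][120:260,220:430,::-1],(780,520)))
f=cams.grab_frame("side"); cv2.imwrite("pics/e_side.png",cv2.resize(f["img"][180:320,360:570,::-1],(780,520)))
f=cams.grab_frame("scene"); cv2.imwrite("pics/e_scene.png",cv2.resize(f["img"][100:240,130:340,::-1],(780,520)))
E
```

```text
t: 7.3
tool_pos: [0.5917, -0.1916, 0.1344]
tool_rot: [0.025, 1.571, -0.025]
contact_force: [0.6, 0.2, -1.2]
grip_width: 0.111
t 7.3 pos [ 0.5917 -0.1916  0.1344] F [ 0.56  0.19 -1.15] w 9.6
T [[-0.0, 0.032, 0.999], [0.0, 0.999, -0.032], [-1.0, 0.0, -0.0]]
shift in tool axes now [ 0.0044  0.0005 -0.001 ] in goal axes [ 0.0044  0.0005 -0.001 ] rotvec tool [ 0.0004 -0.0001 -0.0002]
```

View pics/e_wrist.png

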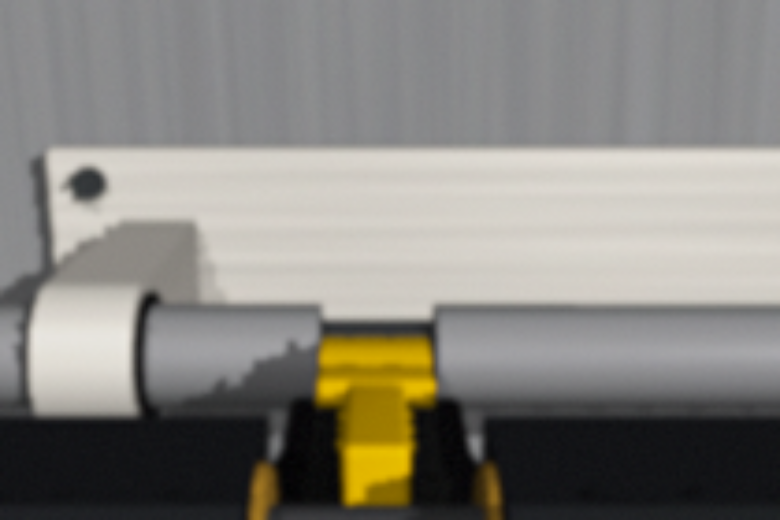

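View pics/e_side.png

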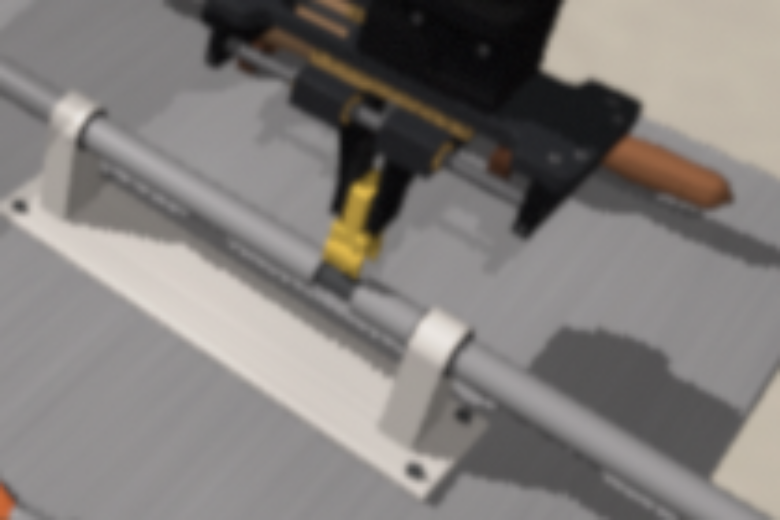

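The clip (crop columns 317–437) is lined up over the neck (320–436). Descending slowly.

```bash
python3 -m creep '[{"travel":[0.002,0.0003,-0.001],"delta_rot":[0,0,0],"grip":1},{"travel":[0.002,0,0],"delta_rot":[0,0,0],"grip":1},{"travel":[0.002,0,0],"delta_rot":[0,0,0],"grip":1},{"travel":[0.001,0,0],"delta_rot":[0,0,0],"grip":1},{"travel":[0,0,0],"delta_rot":[0,0,0],"grip":1},{"travel":[0,0,0],"delta_rot":[0,0,0],"grip":1}]'
python3 -m creep '[{"travel":[0.001,0,0],"delta_rot":[0,0,0],"grip":1},{"travel":[0.001,0,0],"delta_rot":[0,0,0],"grip":1},{"travel":[0,0,0],"delta_rot":[0,0,0],"grip":1},{"travel":[0,0,0],"delta_rot":[0,0,0],"grip":1}]'
```

```text
t: 7.95
tool_pos: [0.5903, -0.1914, 0.1275]
tool_rot: [0.026, 1.571, -0.026]
contact_force: [1.0, 0.1, 0.4]
grip_width: 0.116
t: 8.28
tool_pos: [0.5903, -0.1914, 0.1255]
tool_rot: [0.026, 1.571, -0.026]
contact_force: [0.2, 0.2, -0.4]
grip_width: 0.111
```

```bash
python3 -m creep '[{"travel":[0.001,0.0002,0],"delta_rot":[0,0,0],"grip":1},{"travel":[0.001,0,0],"delta_rot":[0,0,0],"grip":1},{"travel":[0,0,0],"delta_rot":[0,0,0],"grip":1},{"travel":[0,0,0],"delta_rot":[0,0,0],"grip":1}]'
python3 -m creep '[{"travel":[0.001,0,0],"delta_rot":[0,0,0],"grip":1},{"travel":[0.001,0,0],"delta_rot":[0,0,0],"grip":1},{"travel":[0,0,0],"delta_rot":[0,0,0],"grip":1},{"travel":[0,0,0],"delta_rot":[0,0,0],"grip":1}]'
```

```text
t: 8.62
tool_pos: [0.5903, -0.1912, 0.1235]
tool_rot: [0.026, 1.571, -0.026]
contact_force: [-0.1, -0.7, 1.3]
grip_width: 0.112
t: 8.95
tool_pos: [0.5903, -0.1912, 0.1215]
tool_rot: [0.026, 1.571, -0.025]
contact_force: [0.5, -0.2, -0.2]
grip_width: 0.111
```

Past the height where it would rest on the bar (0.1256) with no force, so the clip is in the neck. Continuing.

```bash
python3 -m creep '[{"travel":[0.001,0,0],"delta_rot":[0,0,0],"grip":1},{"travel":[0.001,0,0],"delta_rot":[0,0,0],"grip":1},{"travel":[0,0,0],"delta_rot":[0,0,0],"grip":1},{"travel":[0,0,0],"delta_rot":[0,0,0],"grip":1}]'
python3 -m creep '[{"travel":[0.001,0,0],"delta_rot":[0,0,0],"grip":1},{"travel":[0.001,0,0],"delta_rot":[0,0,0],"grip":1},{"travel":[0,0,0],"delta_rot":[0,0,0],"grip":1},{"travel":[0,0,0],"delta_rot":[0,0,0],"grip":1}]'
```

```text
t: 9.28
tool_pos: [0.5904, -0.1913, 0.1198]
tool_rot: [0.026, 1.57, -0.026]
contact_force: [-0.7, -0.2, 3.4]
grip_width: 0.113
t: 9.62
tool_pos: [0.5904, -0.1913, 0.1177]
tool_rot: [0.026, 1.57, -0.026]
contact_force: [-1.6, 0.4, 4.9]
grip_width: 0.115
```

```bash
python3 -m creep '[{"travel":[0.001,0,0],"delta_rot":[0,0,0],"grip":1},{"travel":[0.001,0,0],"delta_rot":[0,0,0],"grip":1},{"travel":[0,0,0],"delta_rot":[0,0,0],"grip":1}]'
python3 -m creep '[{"travel":[0.001,0,0],"delta_rot":[0,0,0],"grip":1},{"travel":[0.001,0,0],"delta_rot":[0,0,0],"grip":1},{"travel":[0,0,0],"delta_rot":[0,0,0],"grip":1}]'
python3 -m creep '[{"travel":[0.001,0,0],"delta_rot":[0,0,0],"grip":1},{"travel":[0.001,0,0],"delta_rot":[0,0,0],"grip":1},{"travel":[0,0,0],"delta_rot":[0,0,0],"grip":1}]'
```

```text
t: 9.87
tool_pos: [0.5902, -0.1912, 0.115]
tool_rot: [0.026, 1.571, -0.025]
contact_force: [1.2, -0.2, 0.0]
grip_width: 0.111
t: 10.12
tool_pos: [0.59, -0.1911, 0.1126]
tool_rot: [0.026, 1.571, -0.025]
contact_force: [1.4, -1.6, -6.7]
grip_width: 0.111
t: 10.37
tool_pos: [0.59, -0.1911, 0.1109]
tool_rot: [0.026, 1.571, -0.025]
contact_force: [1.5, -0.3, -6.1]
grip_width: 0.116
```

```bash
python3 -m creep '[{"travel":[0.001,0,0],"delta_rot":[0,0,0],"grip":1},{"travel":[0.0005,0,0],"delta_rot":[0,0,0],"grip":1},{"travel":[0,0,0],"delta_rot":[0,0,0],"grip":1},{"travel":[0,0,0],"delta_rot":[0,0,0],"grip":1}]'
python3 -m creep '[{"travel":[0.001,0,0],"delta_rot":[0,0,0],"grip":1},{"travel":[0,0,0],"delta_rot":[0,0,0],"grip":1},{"travel":[0,0,0],"delta_rot":[0,0,0],"grip":1}]'
```

```text
t: 10.7
tool_pos: [0.5902, -0.1912, 0.1099]
tool_rot: [0.026, 1.571, -0.025]
contact_force: [0.7, 0.7, -4.1]
grip_width: 0.111
t: 10.95
tool_pos: [0.5903, -0.1913, 0.1091]
tool_rot: [0.026, 1.571, -0.026]
contact_force: [-0.7, 0.4, -2.7]
grip_width: 0.114
```

```bash
python3 -m creep '[{"travel":[0.001,0,0],"delta_rot":[0,0,0],"grip":1},{"travel":[0,0,0],"delta_rot":[0,0,0],"grip":1},{"travel":[0,0,0],"delta_rot":[0,0,0],"grip":1}]'
python3 -m creep '[{"travel":[0.0005,0,0],"delta_rot":[0,0,0],"grip":1},{"travel":[0,0,0],"delta_rot":[0,0,0],"grip":1},{"travel":[0,0,0],"delta_rot":[0,0,0],"grip":1}]'
```

```text
t: 11.2
tool_pos: [0.5906, -0.1914, 0.1085]
tool_rot: [0.025, 1.57, -0.026]
contact_force: [-1.3, 0.4, 1.3]
grip_width: 0.116
t: 11.45
tool_pos: [0.5906, -0.1914, 0.1083]
tool_rot: [0.025, 1.57, -0.026]
contact_force: [-2.0, 0.2, 5.2]
grip_width: 0.108
```

Seated: the TCP is at 0.1084 against an expected 0.1086, and the force turned from pull-in to push. Easing off slightly and drawing the bar out.

```bash
python3 -m creep '[{"travel":[-0.0005,0,0],"delta_rot":[0,0,0],"grip":1},{"travel":[0,-0.001,0],"delta_rot":[0,0,0],"grip":1},{"travel":[0,-0.001,0],"delta_rot":[0,0,0],"grip":1},{"travel":[0,-0.001,0],"delta_rot":[0,0,0],"grip":1},{"travel":[0,-0.001,0],"delta_rot":[0,0,0],"grip":1},{"travel":[0,-0.001,0],"delta_rot":[0,0,0],"grip":1},{"travel":[0,-0.001,0],"delta_rot":[0,0,0],"grip":1}]' 40
python3 -m creep '[{"travel":[0,-0.002,0],"delta_rot":[0,0,0],"grip":1},{"travel":[0,-0.002,0],"delta_rot":[0,0,0],"grip":1},{"travel":[0,-0.002,0],"delta_rot":[0,0,0],"grip":1},{"travel":[0,-0.002,0],"delta_rot":[0,0,0],"grip":1},{"travel":[0,-0.002,0],"delta_rot":[0,0,0],"grip":1}]'
```

```text
t: 12.03
tool_pos: [0.5906, -0.1957, 0.1083]
tool_rot: [0.026, 1.57, -0.023]
contact_force: [-1.6, 6.1, 5.4]
grip_width: 0.112
t: 12.45
tool_pos: [0.5903, -0.2058, 0.1083]
tool_rot: [0.026, 1.57, -0.023]
contact_force: [-1.0, 6.4, 5.6]
grip_width: 0.11
```

```bash
python3 -m creep '[{"travel":[-0.0003,-0.002,0],"delta_rot":[0,0,0],"grip":1},{"travel":[0,-0.002,0],"delta_rot":[0,0,0],"grip":1},{"travel":[0,-0.002,0],"delta_rot":[0,0,0],"grip":1},{"travel":[0,-0.002,0],"delta_rot":[0,0,0],"grip":1},{"travel":[0,-0.002,0],"delta_rot":[0,0,0],"grip":1},{"travel":[0,-0.002,0],"delta_rot":[0,0,0],"grip":1},{"travel":[0,-0.002,0],"delta_rot":[0,0,0],"grip":1},{"travel":[0,-0.001,0],"delta_rot":[0,0,0],"grip":1},{"travel":[0,0,0],"delta_rot":[0,0,0],"grip":1}]'
python3 - <<'E'
from h import *
f=cams.grab_frame("wrist"); w=cloud(f); cv2.imwrite("pics/g_wrist.png",cv2.resize(f["img"][120:260,220:430,::-1],(780,520)))
f=cams.grab_frame("scene"); cv2.imwrite("pics/g_scene.png",cv2.resize(f["img"][100:240,130:340,::-1],(780,520)))
E
```

```text
t: 13.2
tool_pos: [0.5897, -0.2211, 0.1084]
tool_rot: [0.026, 1.57, -0.024]
contact_force: [-0.7, 5.6, 3.6]
grip_width: 0.113
```

View pics/g_wrist.png

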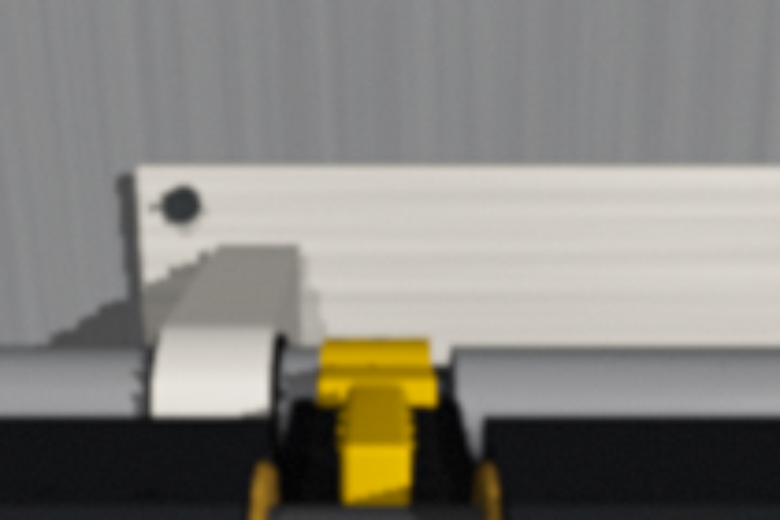

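View pics/g_scene.png

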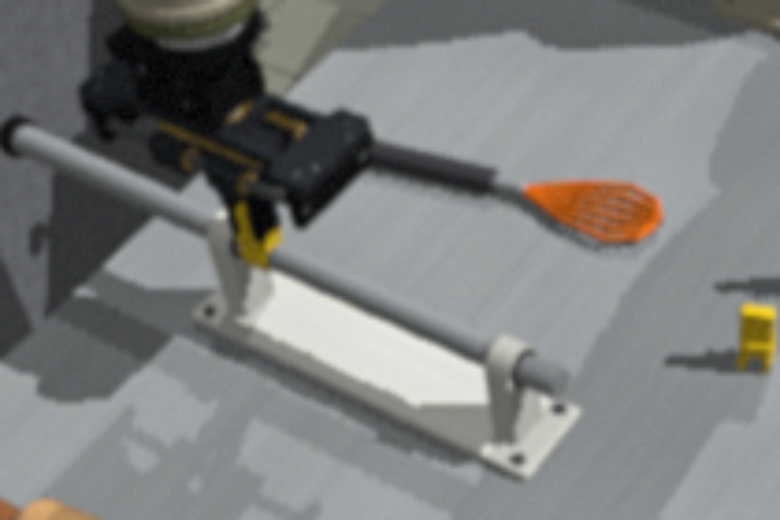

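The clip sits on the neck, with a gap of about 7 mm left to the guide's inner face (crop columns 280–318).

```bash
python3 -m creep '[{"travel":[0,-0.001,0],"delta_rot":[0,0,0],"grip":1},{"travel":[0,-0.001,0],"delta_rot":[0,0,0],"grip":1},{"travel":[0,-0.001,0],"delta_rot":[0,0,0],"grip":1},{"travel":[0,-0.001,0],"delta_rot":[0,0,0],"grip":1},{"travel":[0,-0.001,0],"delta_rot":[0,0,0],"grip":1}]'
python3 -m creep '[{"travel":[0,-0.0005,0],"delta_rot":[0,0,0],"grip":1},{"travel":[0,-0.0005,0],"delta_rot":[0,0,0],"grip":1},{"travel":[0,0,0],"delta_rot":[0,0,0],"grip":1}]'
python3 -m creep '[{"travel":[0,-0.0005,0],"delta_rot":[0,0,0],"grip":1},{"travel":[0,-0.0005,0],"delta_rot":[0,0,0],"grip":1},{"travel":[0,0,0],"delta_rot":[0,0,0],"grip":1}]'
```

```text
t: 13.72
tool_pos: [0.5896, -0.2258, 0.1084]
tool_rot: [0.026, 1.57, -0.023]
contact_force: [0.5, 5.9, 2.9]
grip_width: 0.112
t: 13.97
tool_pos: [0.5895, -0.2269, 0.1084]
tool_rot: [0.026, 1.57, -0.024]
contact_force: [-1.0, 5.7, 4.0]
grip_width: 0.112
t: 14.22
tool_pos: [0.5895, -0.2279, 0.1084]
tool_rot: [0.026, 1.57, -0.023]
contact_force: [-0.7, 6.1, 3.6]
grip_width: 0.115
```

```bash
python3 -m creep '[{"travel":[0,-0.0004,0],"delta_rot":[0,0,0],"grip":1},{"travel":[0,-0.0004,0],"delta_rot":[0,0,0],"grip":1},{"travel":[0,0,0],"delta_rot":[0,0,0],"grip":1}]'
python3 -m creep '[{"travel":[0,-0.0004,0],"delta_rot":[0,0,0],"grip":1},{"travel":[0,-0.0004,0],"delta_rot":[0,0,0],"grip":1},{"travel":[0,0,0],"delta_rot":[0,0,0],"grip":1}]'
```

```text
t: 14.47
tool_pos: [0.5895, -0.2287, 0.1084]
tool_rot: [0.026, 1.57, -0.023]
contact_force: [-0.0, 5.8, 3.8]
grip_width: 0.112
t: 14.72
tool_pos: [0.5894, -0.2295, 0.1083]
tool_rot: [0.026, 1.57, -0.023]
contact_force: [-0.4, 4.5, 3.4]
grip_width: 0.113
```

```bash
python3 -m creep '[{"travel":[0,-0.0004,0],"delta_rot":[0,0,0],"grip":1},{"travel":[0,-0.0002,0],"delta_rot":[0,0,0],"grip":1},{"travel":[0,0,0],"delta_rot":[0,0,0],"grip":1}]'
python3 -m creep '[{"travel":[0,-0.0004,0],"delta_rot":[0,0,0],"grip":1},{"travel":[0,0,0],"delta_rot":[0,0,0],"grip":1},{"travel":[0,0,0],"delta_rot":[0,0,0],"grip":1}]'
```

```text
t: 14.97
tool_pos: [0.5894, -0.2297, 0.1084]
tool_rot: [0.026, 1.57, -0.023]
contact_force: [0.0, 7.0, 3.3]
grip_width: 0.112
t: 15.22
tool_pos: [0.5895, -0.2297, 0.1084]
tool_rot: [0.026, 1.57, -0.022]
contact_force: [-0.8, 7.3, 5.2]
grip_width: 0.11
```

```bash
python3 -m creep '[{"travel":[0,-0.0004,0],"delta_rot":[0,0,0],"grip":1},{"travel":[0,0,0],"delta_rot":[0,0,0],"grip":1},{"travel":[0,0,0],"delta_rot":[0,0,0],"grip":1}]'
python3 -m creep '[{"travel":[0,-0.0004,0],"delta_rot":[0,0,0],"grip":1},{"travel":[0,0,0],"delta_rot":[0,0,0],"grip":1},{"travel":[0,0,0],"delta_rot":[0,0,0],"grip":1}]'
python3 - <<'E'
from h import *
f=cams.grab_frame("wrist"); w=cloud(f); cv2.imwrite("pics/h_wrist.png",cv2.resize(f["img"][120:260,220:430,::-1],(780,520)))
E
```

```text
t: 15.47
tool_pos: [0.5895, -0.2297, 0.1083]
tool_rot: [0.026, 1.571, -0.022]
contact_force: [-1.4, 8.5, 3.7]
grip_width: 0.11
t: 15.72
tool_pos: [0.5895, -0.2298, 0.1084]
tool_rot: [0.027, 1.571, -0.021]
contact_force: [-1.0, 9.4, 5.4]
grip_width: 0.11
```

View pics/h_wrist.png

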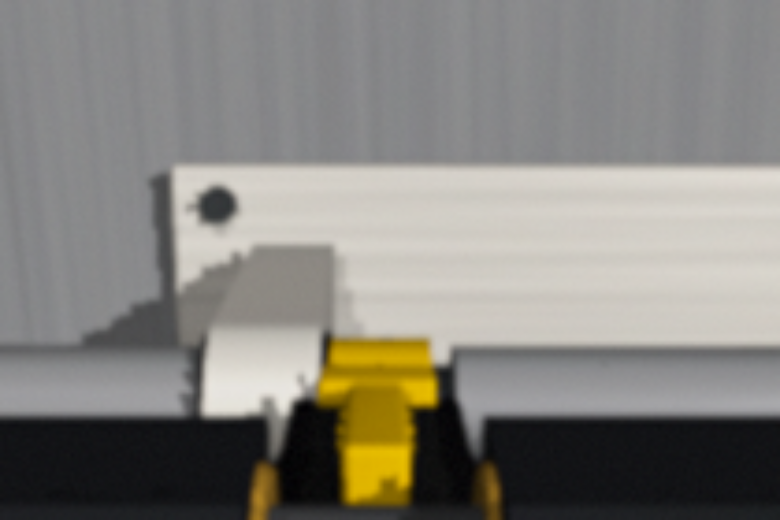

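It has stopped against the guide: position stalled at -0.2297 while the force rose, and the clip touches the white guide at crop (322,380). Unloading and releasing.

```bash
python3 -m creep '[{"travel":[-0.0003,0.0008,0],"delta_rot":[0,0,0],"grip":1},{"travel":[0,0,0],"delta_rot":[0,0,0],"grip":1},{"travel":[0,0,0],"delta_rot":[0,0,0],"grip":1}]' 5
python3 -m creep '[{"travel":[0,0,0],"delta_rot":[0,0,0],"grip":0.75},{"travel":[0,0,0],"delta_rot":[0,0,0],"grip":0.6},{"travel":[0,0,0],"delta_rot":[0,0,0],"grip":0.5},{"travel":[0,0,0],"delta_rot":[0,0,0],"grip":0.5},{"travel":[0,0,0],"delta_rot":[0,0,0],"grip":0.5},{"travel":[0,0,0],"delta_rot":[0,0,0],"grip":0.5}]'
```

```text
t: 16.02
tool_pos: [0.5894, -0.2301, 0.1085]
tool_rot: [0.026, 1.571, -0.023]
contact_force: [-1.2, 7.0, 2.8]
grip_width: 0.115
t: 16.52
tool_pos: [0.5888, -0.2324, 0.1085]
tool_rot: [0.026, 1.571, -0.026]
contact_force: [-0.6, 0.1, 0.0]
grip_width: 0.243
```

```bash
python3 -m creep '[{"travel":[0,0.002,0],"delta_rot":[0,0,0],"grip":0.5},{"travel":[-0.004,0,0],"delta_rot":[0,0,0],"grip":0.5},{"travel":[-0.01,0,0],"delta_rot":[0,0,0],"grip":0.5},{"travel":[-0.02,0,0],"delta_rot":[0,0,0],"grip":0.5},{"travel":[-0.03,0,0],"delta_rot":[0,0,0],"grip":0.5},{"travel":[-0.02,0,0.03],"delta_rot":[0,0,0],"grip":0.5},{"travel":[0,0,0.03],"delta_rot":[0,0,0],"grip":0.5},{"travel":[0,0,0.01],"delta_rot":[0,0,0],"grip":0.5},{"travel":[0,0,0],"delta_rot":[0,0,0],"grip":0.5},{"travel":[0,0,0],"delta_rot":[0,0,0],"grip":0.5}]'
python3 - <<'E'
from h import *
np.set_printoptions(precision=4,suppress=True)
f=cams.grab_frame("wrist"); w=cloud(f); a=f["img"]; cv2.imwrite("pics/i_wrist.png",a[:,:,::-1])
m=yellow(f)>0
p=w[m]; p=p[(np.abs(p[:,0]-.59)<.03)&(np.abs(p[:,1]+.23)<.03)&(p[:,2]<.14)]
print(len(p)); 
t=p[p[:,2]>p[:,2].max()-.005]; print("zmax",p[:,2].max(),"tab",t.mean(0),cv2.minAreaRect(t[:,:2].astype(np.float32)*1000))
c=p[(p[:,2]>.078)&(p[:,2]<.098)]; print("crown",len(c),c.min(0),c.max(0),np.percentile(c[:,1],[2,98]))
q=w[(w[...,2]>.089)&(w[...,2]<.096)&(np.abs(w[...,0]-.589)<.012)&~m]
s=q[(q[:,1]>-.3)&(q[:,1]<-.2)]; print("guide y",np.percentile(s[:,1],[1,50,99]),len(s))
f=cams.grab_frame("side"); cv2.imwrite("pics/i_side.png",cv2.resize(f["img"][180:320,360:570,::-1],(780,520)))
f=cams.grab_frame("scene"); cv2.imwrite("pics/i_scene.png",f["img"][:,:,::-1])
E
```

```text
t: 17.35
tool_pos: [0.659, -0.232, 0.1928]
tool_rot: [0.025, 1.571, -0.025]
contact_force: [0.6, 0.0, 0.8]
grip_width: 0.249
679
zmax 0.12463463623946416 tab [ 0.5896 -0.2287  0.1229] ((589.8790283203125, -228.73912048339844), (9.3008394241333, 22.156131744384766), 88.33565521240234)
crown 233 [ 0.5775 -0.2384  0.0789] [ 0.6004 -0.2175  0.0968] [-0.2383 -0.2178]
guide y [-0.26   -0.2488 -0.2268] 548
```

View pics/i_wrist.png

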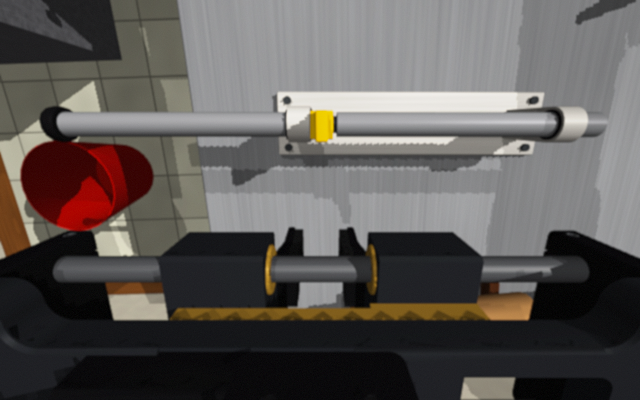

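View pics/i_side.png

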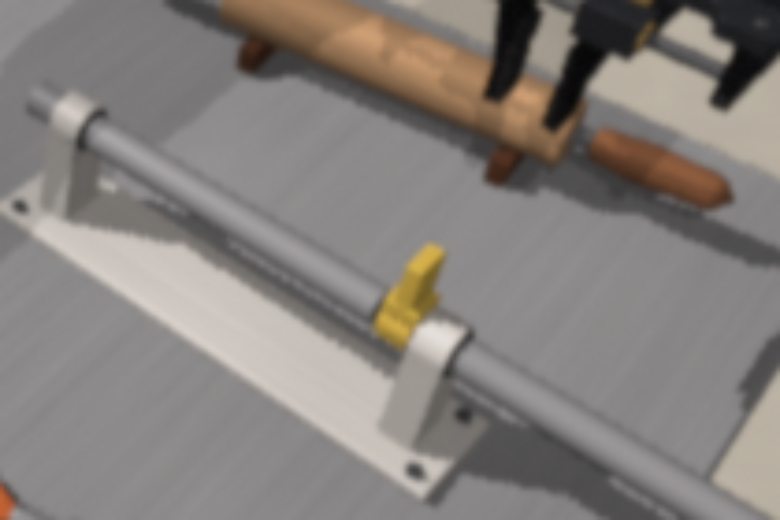

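View pics/i_scene.png

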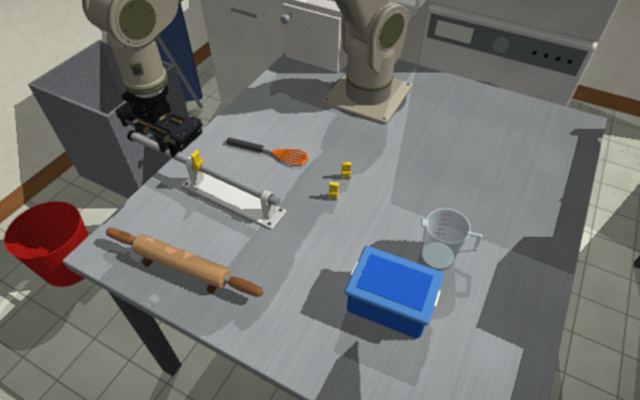

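The wrist view shows the clip at (322,125), against the guide (298,125). It stands upright and the gripper is clear. Tab top is at z≈0.122 after the camera's 1.2 mm bias, and the flank is at y=-0.2383 against the guide face at -0.2387. The tub, jug and whisk look unchanged. Handing in.

```bash
python3 -c "
from plant import finish_job,get_obs
print(finish_job()); o=get_obs(); print(o['t'],o['contact_force'])"
```

```text
the job is handed in; nothing more can be done
None
the job is handed in; nothing more can be done
```

The clip is snapped onto the neck and the bar is drawn out until the clip met the front guide. I then let go, backed the gripper clear and handed the job in at about 17.5 s. No verdict is reported.

- **Clip choice:** I took the leftmost of the three look-alikes, at about (0.439, 0.178).
- **Snapping on:** I pressed it on slowly, reading at most about 7 N at the wrist. The tool stopped at z = 0.1084 m; fully home should be 0.1086 m.
- **Drawing out:** The bar slid at about 6 N. At the guide the position stalled and the wrist force rose to 9.4 N along the bar.
- **Last camera check:**
  - The clip's flank was at y = -0.2383 m, against about -0.2387 m for the guide's inner face. That is within the 2.5 mm limit, but the camera calibration is only good to about 2 mm.
  - The tab top was at about 0.122 m, also as expected for fully home, and the bore was lined up with the bar.
  - The tub, jug and whisk looked unmoved by eye; I did not re-measure them.
- **Disagreements:** The wrist camera read heights about 1.2 mm high, and I corrected for that. When the jaws opened, the tool sprang about 2 mm past the clip towards the guide; the clip stayed in place.

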